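Run a load of bedside instruments through the disinfection box

ROBOT

A 6-joint arm with a two-finger parallel gripper is mounted at the origin on a cart in front of the work surface, level with it; the furniture and walls round the work are solid. World frame = base frame: x ahead of the robot, y to its left, z up, the work surface at z = 0. Lengths are in m, angles in rad, forces in N, time in s.
With the tool pointing down it reaches from about 0.35 to 0.775 m from the base axis. Payload 7.3 kg.
Tool frame: the origin (TCP) lies at the very end of the fingers, on their centre line; the grasp point (between the pads) lies 19 mm behind it; z points along the fingers, y is the line along which they close (so a half turn about z gives the same grasp; the last joint's range is limited). The gripper opens to 92 mm and grips with 3 to 60 N. Pads are 19 mm wide; open, the fingers measure 130 mm over their backs; the gripper's body (75 mm by 190 mm) begins 47 mm behind the grasp point.
Start: joints at [-1.284, 0.342, 1.524, -0, 1.275, -0.146], TCP at [0.22, -0.477, 0.227] pointing down, gripper open.
Joint ranges: [-2.53, 2.53], [-0.77, 2.02], [0.04, 2.7], [-1, 4.14], [0.28, 2.66], [-3.11, 3.11]. Speed limits (rad/s): [2.57, 2.57, 3.14, 3.14, 3.14, 3.14].

INTERFACE

Orientations are given as [roll, pitch, yaw] about the fixed x, y, z axes, in that order (R = Rz(yaw) Ry(pitch) Rx(roll)).
In Python, from cell import robot gives the robot as it stands. The module is installed in compiled form; this text tells all that it offers.
- The arm moves only by the tool arm_command, never from a script. Its argument "moves" is a list of rows, each a list of 3 entries, a list of its own where there are three numbers: the shift along the tool's x, y, z in m, then the turn, a rotation vector about the tool's x, y, z in rad, then the finger opening in m, from 0 to 0.0918. In form: [[[dx, dy, dz], [ax, ay, az], claw], ...]. A call has exactly 5 rows; each row is the pose to reach, as a shift and turn from the pose commanded when the call began, along the tool's axes at that moment; what a row does not reach only later rows make up. A row lasts 1/10 s, in which the tool goes at most 50 mm and 8.59 degrees, less where a joint would pass 70% of its speed; a pose out of reach is approached as far as the arm can. A call with a gripper value outside its range is refused whole. The fingers move at their own pace and stop on an object; "squeeze" is the grip in N (left out, the last holds). Time passes only in rows, so rows that repeat a pose let the fingers close, or fill a call up. It gives the time, the measured TCP pose, the force, the opening and the grip force at its end, in the units of the state.
- robot.observe(): the state, without advancing time (a new reading comes with each control period).
- robot.read_camera(name): name is "side" or "top" or "wrist"; returns the picture (384x512x3 uint8, red, green, blue); there is no depth.
- robot.camera_model(name): a dict with "fx", "fy", "cx", "cy" (pixels), "R" (3x3) and "t" (3): a world point X has camera coordinates R X + t. Camera axes: x right, y down, z forward; pixel columns grow to the right and rows downward; lengths in m; the calibration is good to about 2 mm. The wrist camera is an equidistant fisheye: a pixel r from the principal point sees the ray r / f radians off the axis. A picture is of the moment at which its call begins: read the wrist's pose just before it. camera_model takes no time and is no camera call; for the wrist camera it gives the pose at the moment of the call.
- robot.hand_in(): hands the job in; it is judged then, once.
The state is a dict: "time": time; "qpos": joint angles; "qvel": joint speeds; "joint_efforts": joint torques, N m; "tool_pos": TCP position; "tool_rot": TCP orientation; "contact_force": force on the tool from outside, world axes, zero at the start; "torque": the same for the moment, N m; "opening": finger opening in m; "grip_force": force on a finger pad.
Only numpy, scipy, OpenCV 4.12 (cv2) and the standard library are available. Lean on these libraries where they do the work, as an engineer would, in place of code of your own. Each camera call takes 0.05 s, during which the arm holds its last target. There are 200 camera calls.

TASK

The disinfection box is still running empty: turn its rotary switch fully off before opening it, slide the cover fully open and lay every penlight and thermometer that lies on the worktop to the right of the box flat on the chamber floor, none on top of another. Then slide the cover fully shut and turn the switch fully on again; the switch must never be on while the cover is open, and the syringe and the vials must be left undisturbed.

Things in the scene. Friction and masses are not known exactly. Their poses are not given: they have to be found in the camera images.
- uv_box: white disinfection box fixed to the worktop, 206 mm (own x) by 418 mm (own y): a chamber under a sliding cover, and at its left a closed lamp housing (own y 121 to 297 mm, 85 mm high) with a slot that takes in the cover and a rotary switch on top. Origin at worktop height under the middle of the chamber; z up, own y to the robot's left, within 0.2 rad
- chamber_floor (a point): middle of the chamber's floor, 6 mm above the worktop; axes as the box. Inside, the chamber is 190 mm (x) by 230 mm (y). Side walls, 8 mm thick, end in lips 54 mm above the worktop that overhang inwards to x = +-88 mm; the 6 mm end walls are 41 mm high. With the cover fully open it is clear from y = -115 to 55 mm
- cover (a joint): the flat grey cover, sliding in grooves 43 to 47 mm above the worktop along the box's own y: 0 = fully shut, 0.172 m = fully open (slid left into the lamp housing). Needs about 2 N to slide, stays where it is left. Shut at the start
- cover_grip (a point): point in the middle of the cover's upright rib, 58 mm above the worktop; moves with the cover. The rib is 80 mm long along the box's x, 14 mm thick along its y, and stands from 47 to 66 mm above the worktop. With the cover fully open 43 mm stay free between rib and lamp housing
- switch (a joint): the rotary switch on top of the lamp housing, turning about the vertical: 0 = off stop, 1.4 rad = on stop, growing clockwise seen from above. Friction about 0.08 N m, stays where left. At the start it is on, at or near the on stop (1.28 to 1.4)
- switch_grip (a point): middle of the switch's black bar handle, on its turning axis, 111 mm above the worktop; turns with it. The bar is 66 mm long (own x), 16 mm thick (own y) and stands from 93 to 123 mm above the worktop. Off: bar along the box's x, white mark to the front (-x). On: turned 1.4 rad clockwise from that, nearly along the box's y
- penlight_1: a dark grey penlight, a straight rod 125 mm long, 13 mm thick (15 mm over its pocket clip), 50 g, lying on the worktop; origin at mid length in its centre, 6 to 7 mm above what it lies on; own x along its length. May be absent (then None)
- penlight_2: a dark grey penlight, a straight rod 125 mm long, 13 mm thick (15 mm over its pocket clip), 50 g, lying on the worktop; origin at mid length in its centre, 6 to 7 mm above what it lies on; own x along its length. May be absent (then None)
- thermometer_1: a blue pen-shaped thermometer, a straight rod 110 mm long and 12 mm thick, about 36 g, lying on the worktop; origin at mid length in its centre, 6 mm above what it lies on; own x along its length. May be absent (then None)
- thermometer_2: a blue pen-shaped thermometer, a straight rod 110 mm long and 12 mm thick, about 36 g, lying on the worktop; origin at mid length in its centre, 6 mm above what it lies on; own x along its length. May be absent (then None)
- syringe: a clear disposable syringe, 108 mm long, with a finger flange 26 mm wide, lying just behind the instruments: not to be loaded or disturbed. Origin at mid length, own x along its length
- vial_near: a small clear standing vial with a grey cap, 25 mm across, 56 mm tall, at the right front of the worktop, loose, to be left alone. Origin at its base
- vial_far: a small clear standing vial with a green cap, 25 mm across, 56 mm tall, farther from the robot than the other, loose, to be left alone. Origin at its base

How it is judged:
On the way, in this order (a step that is already met when the one before it is completed fails the run):
1. the switch is turned off with the cover still shut (value of joint switch below 0.15 rad and value of joint cover below 0.01 m), for 0.2 s.
2. the cover is slid open (value of joint cover above 0.155 m), for 0.2 s.
3. all the instruments lie flat in the chamber (x of penlight_1 in the frame of uv_box between -0.095 and 0.095 m and y of penlight_1 in the frame of uv_box between -0.115 and 0.115 m and z of each of penlight_1, penlight_2, thermometer_1, thermometer_2 in the frame of uv_box below 0.0185 m and angle between penlight_1's own x axis and vertical between 1.46 and 1.68 rad and linear speed of each of penlight_1, penlight_2, thermometer_1, thermometer_2 below 0.03 m/s and x of penlight_2 in the frame of uv_box between -0.095 and 0.095 m and y of penlight_2 in the frame of uv_box between -0.115 and 0.115 m and angle between penlight_2's own x axis and vertical between 1.46 and 1.68 rad and x of thermometer_1 in the frame of uv_box between -0.095 and 0.095 m and y of thermometer_1 in the frame of uv_box between -0.115 and 0.115 m and angle between thermometer_1's own x axis and vertical between 1.46 and 1.68 rad and x of thermometer_2 in the frame of uv_box between -0.095 and 0.095 m and y of thermometer_2 in the frame of uv_box between -0.115 and 0.115 m and angle between thermometer_2's own x axis and vertical between 1.46 and 1.68 rad), for 0.2 s.
4. the cover is slid shut over them (all of step 3 and value of joint cover below 0.006 m), for 0.2 s.
5. the switch is turned on (value of joint switch above 1.25 rad and value of joint cover below 0.006 m), for 0.2 s.
At the end, for the whole second after the job is handed in: every penlight and thermometer present lies at rest inside the chamber, flat (within 0.11 rad) on its floor (middle less than 18.5 mm above the worktop), the cover is shut to within 6 mm and the switch is on (above 1.25 rad) (all of step 3 and all of step 5); the robot touches nothing.
It fails at once if the switch is on (over 0.7 rad) while the cover is open by more than 20 mm (value of joint switch above 0.7 rad and value of joint cover above 0.02 m).
It fails at once if the syringe or a vial is pushed more than 30 mm (distance of any of syringe, vial_near, vial_far from where it was at the start of the episode above 0.03 m).
It fails at once if a vial is knocked over (angle between any of vial_near, vial_far's own z axis and vertical above 0.5 rad).
Of penlight_1, penlight_2, thermometer_1, thermometer_2 only 3 to 4 are there at a start; the rules pass over those that are not, and their reading is None.
At some moment in a run one of penlight_1, penlight_2, thermometer_1, thermometer_2 may be knocked a few centimetres aside while the robot is not near it.
Once in a run the grip may slacken for a moment while it holds something.
It also fails if it takes over 208 s, if anything falls off the work surface, if the arm or the gripper's body presses on something with over 40 N, if the wrist force passes 120 N, or if a joint passes its speed limit or range.

## Working session

There is one attempt and no reset: what is moved stays moved. The work goes in short steps, Python scripts to look and compute and a tool call to move; the robot and the scene stay as the last step left them, time stands still between calls to the robot, and variables do not carry over. Pictures are saved under pics/ and viewed, at most 14 in all, crops included, and the job is handed in when it is done.

Besides the shell and the picture viewer there is one more tool, called as name([rows], argument=value, ...), one row to a line, values as JSON. arm_command: Moves the arm, as the interface text tells. Its arguments: {"type":"object","properties":{"moves":{"type":"array"},"squeeze":{"type":"number"}},"required":["moves"]}

```bash
mkdir -p pics; cat > h.py <<'E'
import numpy as np, cv2
from scipy.spatial.transform import Rotation as Ro
from cell import robot
def snap(n,f):
    im=robot.read_camera(n); cv2.imwrite('pics/'+f,im[:,:,::-1]); return im
def ray(cam,u,v):
    m=robot.camera_model(cam); R=np.array(m['R']);t=np.array(m['t'])
    x=(u-m['cx'])/m['fx'];y=(v-m['cy'])/m['fy']
    if cam=='wrist':
        r=np.hypot(x,y); s=np.sin(r)/r if r>0 else 1; d=np.array([x*s,y*s,np.cos(r)])
    else: d=np.array([x,y,1.])
    return -R.T@t, R.T@d
def at(cam,u,v,z):
    o,d=ray(cam,u,v); return o+d*(z-o[2])/d[2]
E
python3 - <<'E'
from h import *
for n in ('top','side'):
    im=snap(n,n+'1.png'); m=robot.camera_model(n); print(n,m['fx'],-np.array(m['R']).T@m['t'])
    cv2.imwrite('pics/%s1b.png'%n,cv2.resize(im[:,:,::-1],(800,600),interpolation=cv2.INTER_CUBIC))
s=robot.observe();print({k:np.round(v,3) for k,v in s.items()})
E
```

```text
top 352.24881202826907 [ 0.22890223 -0.09244365  1.30546169]
side 368.40578908687144 [ 0.3584996  -1.06490525  0.62539252]
{'time': np.float64(0.1), 'qpos': array([-1.284,  0.343,  1.525, -0.   ,  1.275, -0.146]), 'qvel': array([ 0.   , -0.002,  0.001,  0.   , -0.   ,  0.   ]), 'joint_efforts': array([ 2.0000e-03, -4.3201e+01, -2.4469e+01,  7.2000e-02,  5.3000e-02,
       -0.0000e+00]), 'tool_pos': array([ 0.22 , -0.476,  0.226]), 'tool_rot': array([-3.14 , -0.   ,  0.433]), 'contact_force': array([-0.593, -0.512,  0.954]), 'torque': array([0.014, 0.032, 0.017]), 'grip_force': np.float64(0.0), 'opening': np.float64(0.092)}
```

View pics/top1b.png

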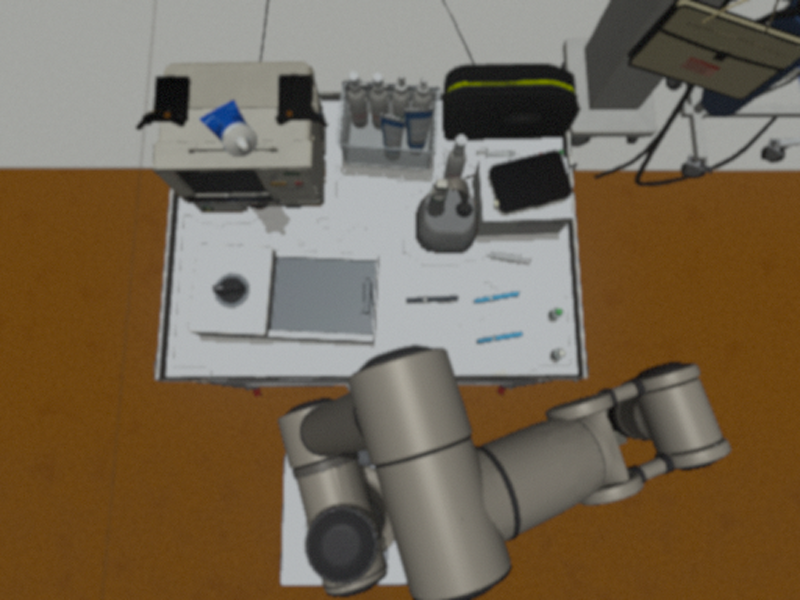

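View pics/side1b.png

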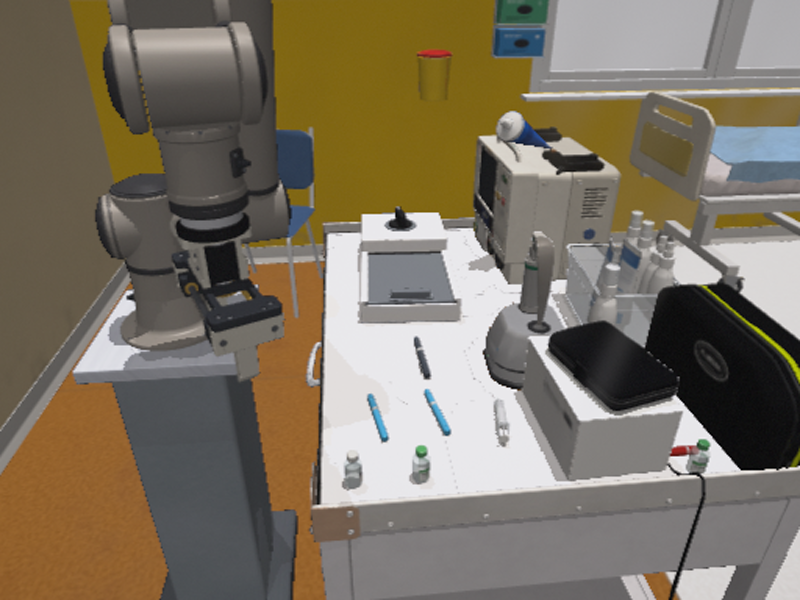

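The top view shows the box at big-picture px (195-378, 250-342) with its switch at (231,290) and its rib at (367,295). There is one penlight (432,299) and two thermometers (497,297) and (499,338). The syringe is at (509,257) and the vials at (557,314) and (557,355). I'll enlarge this area.

```bash
python3 - <<'E'
from h import *
im=cv2.imread('pics/top1.png')[150:250,105:375]
cv2.imwrite('pics/top1c.png',cv2.resize(im,(800,296),interpolation=cv2.INTER_CUBIC))
E
```

```text
(no output)
```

View pics/top1c.png

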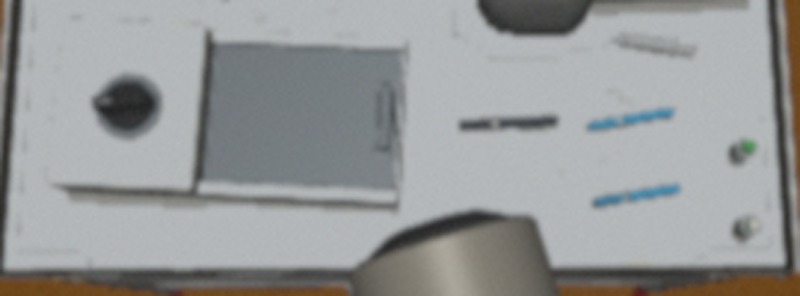

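The crop shows the switch bar from (93,101) to (160,105) with its tip on the left. The housing edge runs (211,30)-(197,190), and the rib is near (384,117). The penlight runs (459,125)-(557,121), thermometer A (588,127)-(675,111), and thermometer B (594,202)-(680,188).

```bash
python3 - <<'E'
from h import *
k=800/270
P={'housA':(211,30,.085),'housB':(197,190,.085),'endA':(406,42,.054),'endB':(397,205,.054),'ribA':(388,84,.066),'ribB':(381,151,.066),'swL':(93,101,.123),'swR':(160,105,.123),'pL':(459,125,.0065),'pR':(557,121,.0065),'aL':(588,127,.006),'aR':(675,111,.006),'bL':(594,202,.006),'bR':(680,188,.006),'vg':(748,146,.056),'vn':(748,224,.056),'syL':(614,38,.006),'syR':(695,52,.006)}
for n,(u,v,z) in P.items(): print(n,np.round(at('top',105+u/k,150+v/k,z),3))
E
```

```text
housA [0.588 0.177 0.085]
housB [0.393 0.186 0.085]
endA [ 0.581 -0.059  0.054]
endB [ 0.378 -0.048  0.054]
ribA [ 0.525 -0.037  0.066]
ribB [ 0.442 -0.029  0.066]
swL [0.492 0.302 0.123]
swR [0.487 0.224 0.123]
pL [ 0.485 -0.125  0.006]
pR [ 0.49  -0.249  0.006]
aL [ 0.482 -0.289  0.006]
aR [ 0.502 -0.4    0.006]
bL [ 0.386 -0.293  0.006]
bR [ 0.404 -0.402  0.006]
vg [ 0.448 -0.475  0.056]
vn [ 0.353 -0.469  0.056]
syL [ 0.599 -0.326  0.006]
syR [ 0.58  -0.43   0.006]
```

arm_command([
  [[0.139,-0.14,-0.0185],[0,0,0],0.09],
  [[0.139,-0.14,-0.0185],[0,0,0],0.09],
  [[0.139,-0.14,-0.0185],[0,0,0],0.09],
  [[0.139,-0.14,-0.0185],[0,0,0],0.09],
  [[0.139,-0.14,-0.0185],[0,0,0],0.09],
])

```text
time: 0.6
tool_pos: [0.2887, -0.2866, 0.2457]
tool_rot: [-3.141, -0.001, 0.438]
contact_force: [-0.2, -0.3, -0.6]
opening: 0.09
grip_force: 0.0
```

arm_command([
  [[0.139,-0.14,-0.0185],[0,0,0],0.09],
  [[0.139,-0.14,-0.0185],[0,0,0],0.09],
  [[0.139,-0.14,-0.0185],[0,0,0],0.09],
  [[0.139,-0.14,-0.0185],[0,0,0],0.09],
  [[0.139,-0.14,-0.0185],[0,0,0],0.09],
])

```text
time: 1.1
tool_pos: [0.3564, -0.1014, 0.2642]
tool_rot: [-3.141, -0.002, 0.441]
contact_force: [0.4, -0.7, -0.3]
opening: 0.0897
grip_force: 0.0
```

arm_command([
  [[0.139,-0.14,-0.0185],[0,0,0],0.09],
  [[0.139,-0.14,-0.0185],[0,0,0],0.09],
  [[0.139,-0.14,-0.0185],[0,0,0],0.09],
  [[0.139,-0.14,-0.0185],[0,0,0],0.09],
  [[0.139,-0.14,-0.0185],[0,0,0],0.09],
])

```text
time: 1.6
tool_pos: [0.4241, 0.0833, 0.2822]
tool_rot: [-3.141, -0.001, 0.438]
contact_force: [1.0, -0.8, 0.2]
opening: 0.0901
grip_force: 0.0
```

arm_command([
  [[0.139,-0.14,-0.0185],[0,0,0],0.09],
  [[0.139,-0.14,-0.0185],[0,0,0],0.09],
  [[0.139,-0.14,-0.0185],[0,0,0],0.09],
  [[0.139,-0.14,-0.0185],[0,0,0],0.09],
  [[0.139,-0.14,-0.0185],[0,0,0],0.09],
])

```text
time: 2.1
tool_pos: [0.4919, 0.2679, 0.2993]
tool_rot: [-3.141, 0.0, 0.436]
contact_force: [-0.2, -0.4, -0.3]
opening: 0.09
grip_force: 0.0
```

arm_command([
  [[0,0,0],[0,0,-0.62],0.09],
  [[0,0,0],[0,0,-0.62],0.09],
  [[0,0,0],[0,0,-0.62],0.09],
  [[0,0,0],[0,0,-0.62],0.09],
  [[0,0,0],[0,0,-0.62],0.09],
])

```text
time: 2.6
tool_pos: [0.4906, 0.263, 0.3002]
tool_rot: [-3.141, 0.001, 1.053]
contact_force: [-0.9, -0.9, 0.4]
opening: 0.0897
grip_force: 0.0
```

arm_command([
  [[0,0,0],[0,0,-0.62],0.09],
  [[0,0,0],[0,0,-0.62],0.09],
  [[0,0,0],[0,0,-0.62],0.09],
  [[0,0,0],[0,0,-0.62],0.09],
  [[0,0,0],[0,0,-0.62],0.09],
])

```text
time: 3.1
tool_pos: [0.4905, 0.2637, 0.3004]
tool_rot: [-3.141, 0.001, 1.671]
contact_force: [0.3, 0.5, 0.2]
opening: 0.0901
grip_force: 0.0
```

```bash
python3 - <<'E'
from h import *
s=robot.observe();print({k:np.round(s[k],3) for k in('time','tool_pos','tool_rot','qpos','contact_force')})
m=robot.camera_model('wrist');print(m['fx'],m['cx'],m['cy'],-np.array(m['R']).T@m['t'],np.round(m['R'],2))
im=snap('wrist','w1.png');cv2.imwrite('pics/w1b.png',cv2.resize(im[:,:,::-1],(800,600),interpolation=cv2.INTER_CUBIC))
E
```

```text
{'time': np.float64(3.1), 'tool_pos': array([0.49 , 0.264, 0.3  ]), 'tool_rot': array([-3.141e+00,  1.000e-03,  1.671e+00]), 'qpos': array([ 3.560e-01,  3.580e-01,  1.297e+00, -1.000e-03,  1.487e+00,
        2.560e-01]), 'contact_force': array([0.265, 0.519, 0.188])}
297.3186396354542 255.05340196449166 192.26964081218125 [0.4826713  0.33349731 0.45917862] [[ 0.99  0.1   0.  ]
 [ 0.1  -0.96  0.26]
 [ 0.03 -0.26 -0.96]]
```

View pics/w1b.png

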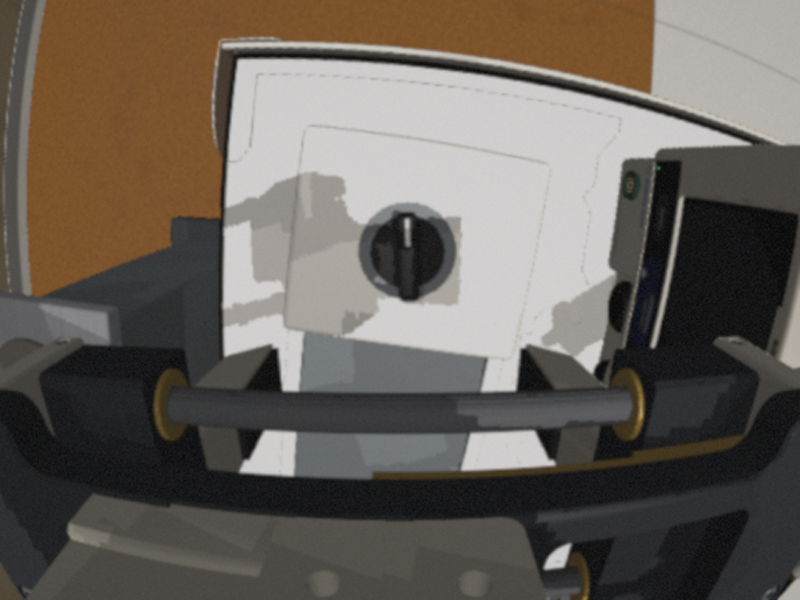

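The switch bar runs (407,212)-(409,299) with its white mark on top. The housing top's corners are at (308,126), (549,163), (286,328) and (508,358).

```bash
python3 - <<'E'
from h import *
k=800/512
for n,(u,v,z) in {'b1':(407,212,.123),'b2':(409,299,.123),'c1':(308,126,.085),'c2':(549,163,.085),'c3':(286,328,.085),'c4':(508,358,.085)}.items(): print(n,np.round(at('wrist',u/k,v/k,z),4))
E
```

```text
b1 [0.4915 0.3088 0.123 ]
b2 [0.4996 0.2442 0.123 ]
c1 [0.4064 0.369  0.085 ]
c2 [0.6044 0.3608 0.085 ]
c3 [0.3983 0.1977 0.085 ]
c4 [0.5947 0.189  0.085 ]
```

arm_command([
  [[0.0124,0.006,0.05],[0,0,-0.025],0.07],
  [[0.0124,0.006,0.1],[0,0,-0.025],0.07],
  [[0.0124,0.006,0.14],[0,0,-0.025],0.07],
  [[0.0124,0.006,0.15],[0,0,-0.025],0.07],
  [[0.0124,0.006,0.15],[0,0,-0.025],0.07],
])

```text
time: 3.65
tool_pos: [0.4945, 0.2773, 0.1498]
tool_rot: [-3.139, 0.001, 1.695]
contact_force: [0.8, -0.6, 0.5]
opening: 0.07
grip_force: 0.0
```

arm_command([
  [[0,0,0.02],[0,0,0],0.07],
  [[0,0,0.04],[0,0,0],0.07],
  [[0,0,0.053],[0,0,0],0.07],
  [[0,0,0.053],[0,0,0],0.07],
  [[0,0,0.053],[0,0,0],0.07],
])

```text
time: 4.15
tool_pos: [0.4957, 0.2782, 0.0992]
tool_rot: [3.139, -0.0, 1.697]
contact_force: [-0.6, 0.7, 0.2]
opening: 0.0706
grip_force: 0.0
```

arm_command([
  [[0,0,0],[0,0,0],0.005],
  [[0,0,0],[0,0,0],0.005],
  [[0,0,0],[0,0,0],0.005],
  [[0,0,0],[0,0,0],0.005],
  [[0,0,0],[0,0,0],0.005],
], squeeze=20)

```text
time: 4.65
tool_pos: [0.4948, 0.2779, 0.0978]
tool_rot: [3.141, 0.0, 1.698]
contact_force: [-0.2, -0.6, 0.1]
opening: 0.0345
grip_force: 0.0
```

arm_command([
  [[0,0,0],[0,0,0],0.005],
  [[0,0,0],[0,0,0],0.005],
  [[0,0,0],[0,0,0],0.005],
  [[0,0,0],[0,0,0],0.005],
  [[0,0,0],[0,0,0],0.005],
])

```text
time: 5.15
tool_pos: [0.4955, 0.278, 0.0977]
tool_rot: [3.14, -0.0, 1.698]
contact_force: [4.9, -0.3, -2.3]
opening: 0.016
grip_force: 20.0
```

arm_command([
  [[0,0,0],[0,0,-0.1],0.005],
  [[0,0,0],[0,0,-0.2],0.005],
  [[0,0,0],[0,0,-0.3],0.005],
  [[0,0,0],[0,0,-0.4],0.005],
  [[0,0,0],[0,0,-0.5],0.005],
])

```text
time: 5.65
tool_pos: [0.4941, 0.2775, 0.0977]
tool_rot: [-3.14, -0.0, 2.202]
contact_force: [-2.1, -2.0, 0.5]
opening: 0.0159
grip_force: 20.0
```

arm_command([
  [[0,0,0],[0,0,-0.1],0.005],
  [[0,0,0],[0,0,-0.2],0.005],
  [[0,0,0],[0,0,-0.3],0.005],
  [[0,0,0],[0,0,-0.4],0.005],
  [[0,0,0],[0,0,-0.5],0.005],
])

```text
time: 6.15
tool_pos: [0.4932, 0.2764, 0.0976]
tool_rot: [-3.137, -0.002, 2.702]
contact_force: [-2.5, -8.3, 4.2]
opening: 0.0159
grip_force: 20.0
```

arm_command([
  [[0,0,0],[0,0,-0.1],0.005],
  [[0,0,0],[0,0,-0.2],0.005],
  [[0,0,0],[0,0,-0.3],0.005],
  [[0,0,0],[0,0,-0.4],0.005],
  [[0,0,0],[0,0,-0.41],0.005],
])

```text
time: 6.65
tool_pos: [0.4929, 0.2753, 0.0977]
tool_rot: [-3.137, -0.005, 3.11]
contact_force: [-5.0, -10.7, 6.8]
opening: 0.0162
grip_force: 20.1
```

```bash
python3 - <<'E'
from h import *
s=robot.observe();print({k:np.round(s[k],3) for k in('time','tool_pos','tool_rot','torque','contact_force','opening','grip_force')})
E
```

```text
{'time': np.float64(6.65), 'tool_pos': array([0.493, 0.275, 0.098]), 'tool_rot': array([-3.137, -0.005,  3.11 ]), 'torque': array([-1.671,  0.478, -0.366]), 'contact_force': array([ -5.002, -10.726,   6.78 ]), 'opening': np.float64(0.016), 'grip_force': np.float64(20.142)}
```

arm_command([
  [[0,0,0],[0,0,0.01],0.06],
  [[0,0,0],[0,0,0.01],0.06],
  [[0,0,0],[0,0,0.01],0.06],
  [[0,0,0],[0,0,0.01],0.06],
  [[0,0,0],[0,0,0.01],0.06],
])

```text
time: 7.15
tool_pos: [0.4947, 0.2781, 0.0977]
tool_rot: [-3.142, -0.0, 3.098]
contact_force: [0.2, -1.4, 0.5]
opening: 0.0515
grip_force: 0.0
```

arm_command([
  [[0,0,-0.03],[0,0,0],0.06],
  [[0,0,-0.07],[0,0,0],0.06],
  [[0,0,-0.1],[0,0,0],0.06],
  [[0,0,-0.1],[0,0,0],0.06],
  [[0,0,-0.1],[0,0,0],0.06],
])

```text
time: 7.65
tool_pos: [0.4948, 0.278, 0.198]
tool_rot: [3.141, 0.001, 3.098]
contact_force: [0.4, -0.8, 0.2]
opening: 0.0601
grip_force: 0.0
```

arm_command([
  [[0.001,-0.04,0],[0,0,0],0.05],
  [[0.001,-0.08,0],[0,0,0],0.05],
  [[0.001,-0.12,0],[0,0,0],0.05],
  [[0.001,-0.156,0],[0,0,0],0.05],
  [[0.001,-0.156,0],[0,0,0],0.05],
])

```text
time: 8.15
tool_pos: [0.4859, 0.1186, 0.1961]
tool_rot: [-3.14, -0.004, 3.094]
contact_force: [-0.1, 1.7, 0.1]
opening: 0.05
grip_force: 0.0
```

arm_command([
  [[0.002,-0.04,0],[0,0,0],0.05],
  [[0.002,-0.08,0],[0,0,0],0.05],
  [[0.002,-0.12,0],[0,0,0],0.05],
  [[0.002,-0.156,0],[0,0,0],0.05],
  [[0.002,-0.156,0],[0,0,0],0.05],
])

```text
time: 8.65
tool_pos: [0.4777, -0.0364, 0.1964]
tool_rot: [-3.141, -0.002, 3.094]
contact_force: [0.2, -0.5, 1.1]
opening: 0.05
grip_force: 0.0
```

```bash
python3 - <<'E'
from h import *
s=robot.observe();print({k:np.round(s[k],3) for k in('time','tool_pos','tool_rot','torque','contact_force','opening','grip_force')})
im=snap('wrist','w2.png');cv2.imwrite('pics/w2b.png',cv2.resize(im[:,:,::-1],(800,600),interpolation=cv2.INTER_CUBIC))
E
```

```text
{'time': np.float64(8.65), 'tool_pos': array([ 0.478, -0.036,  0.196]), 'tool_rot': array([-3.141e+00, -2.000e-03,  3.094e+00]), 'torque': array([ 0.123, -0.133, -0.045]), 'contact_force': array([ 0.215, -0.47 ,  1.077]), 'opening': np.float64(0.05), 'grip_force': np.float64(0.0)}
```

View pics/w2b.png

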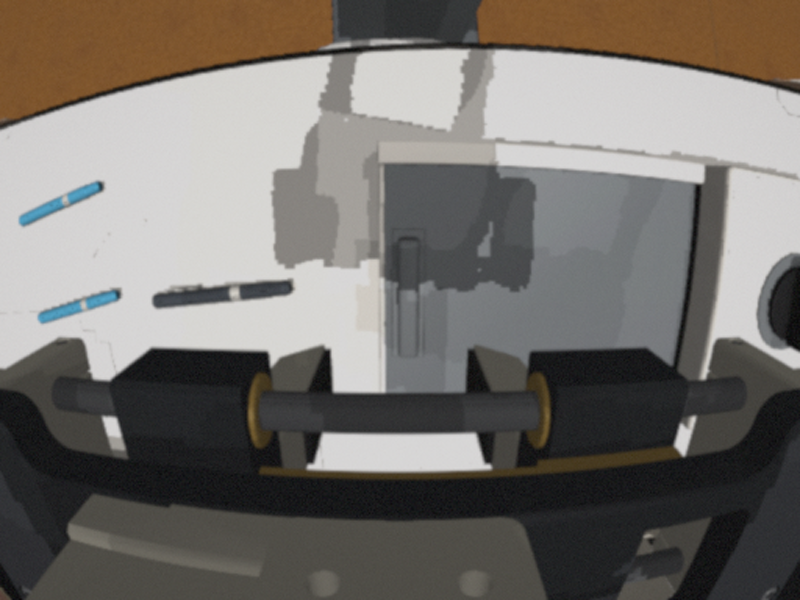

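The rib runs (408,238)-(409,356). The penlight runs (153,300)-(292,287), and the thermometers (20,221)-(102,185) and (40,319)-(120,294).

```bash
python3 - <<'E'
from h import *
k=800/512
for n,(u,v,z) in {'r1':(408,238,.066),'r2':(409,356,.066),'p1':(153,300,.0065),'p2':(292,287,.0065),'b1':(20,221,.006),'b2':(102,185,.006),'a1':(40,319,.006),'a2':(120,294,.006),'lip1':(380,145,.054),'lip2':(703,165,.054)}.items(): print(n,np.round(at('wrist',u/k,v/k,z),4))
E
```

```text
r1 [ 0.4448 -0.0275  0.066 ]
r2 [ 0.5239 -0.03    0.066 ]
p1 [ 0.4911 -0.2467  0.0065]
p2 [ 0.4863 -0.1191  0.0065]
b1 [ 0.4048 -0.3986  0.006 ]
b2 [ 0.3868 -0.286   0.006 ]
a1 [ 0.504  -0.3936  0.006 ]
a2 [ 0.4841 -0.2817  0.006 ]
lip1 [ 0.3849 -0.0426  0.054 ]
lip2 [0.394  0.1964 0.054 ]
```

arm_command([
  [[-0.006,0.006,0.04],[0,0,0],0.05],
  [[-0.006,0.006,0.08],[0,0,0],0.05],
  [[-0.006,0.006,0.12],[0,0,0],0.05],
  [[-0.006,0.006,0.145],[0,0,0],0.05],
  [[-0.006,0.006,0.145],[0,0,0],0.05],
])

```text
time: 9.2
tool_pos: [0.4825, -0.0259, 0.0497]
tool_rot: [3.14, -0.006, 3.099]
contact_force: [0.3, 0.2, 1.2]
opening: 0.0501
grip_force: 0.0
```

arm_command([
  [[0,0,0],[0,0,0],0.003],
  [[0,0,0],[0,0,0],0.003],
  [[0,0,0],[0,0,0],0.003],
  [[0,0,0],[0,0,0],0.003],
  [[0,0,0],[0,0,0],0.003],
], squeeze=15)

```text
time: 9.7
tool_pos: [0.4848, -0.0283, 0.0534]
tool_rot: [-3.141, 0.001, 3.098]
contact_force: [0.3, -2.1, 1.4]
opening: 0.0146
grip_force: 1.0
```

arm_command([
  [[0,0,0],[0,0,0],0.003],
  [[0,0,0],[0,0,0],0.003],
  [[0,0,0],[0,0,0],0.003],
  [[0,0,0],[0,0,0],0.003],
  [[0,0,0],[0,0,0],0.003],
])

```text
time: 10.2
tool_pos: [0.4848, -0.0282, 0.0533]
tool_rot: [-3.141, 0.001, 3.098]
contact_force: [-1.3, -1.2, 5.9]
opening: 0.0138
grip_force: 15.0
```

arm_command([
  [[0,0.015,0],[0,0,0],0.003],
  [[0,0.035,0],[0,0,0],0.003],
  [[0,0.055,0],[0,0,0],0.003],
  [[0,0.075,0],[0,0,0],0.003],
  [[0,0.09,0],[0,0,0],0.003],
])

```text
time: 10.7
tool_pos: [0.4892, 0.0625, 0.0534]
tool_rot: [-3.141, 0.002, 3.098]
contact_force: [0.7, -2.4, 4.8]
opening: 0.0138
grip_force: 15.0
```

arm_command([
  [[0.001,0.02,0],[0,0,0],0.003],
  [[0.001,0.04,0],[0,0,0],0.003],
  [[0.001,0.06,0],[0,0,0],0.003],
  [[0.001,0.075,0],[0,0,0],0.003],
  [[0.001,0.082,0],[0,0,0],0.003],
])

```text
time: 11.2
tool_pos: [0.493, 0.1421, 0.0534]
tool_rot: [-3.136, 0.004, 3.101]
contact_force: [5.1, -30.9, 4.6]
opening: 0.0153
grip_force: 15.0
```

arm_command([
  [[0,0.002,0],[0,0,0],0.003],
  [[0,0.002,0],[0,0,0],0.003],
  [[0,0.002,0],[0,0,0],0.003],
  [[0,0.002,0],[0,0,0],0.003],
  [[0,0.002,0],[0,0,0],0.003],
])

```text
time: 11.7
tool_pos: [0.4929, 0.1412, 0.0533]
tool_rot: [-3.135, 0.003, 3.099]
contact_force: [4.7, -25.4, 4.8]
opening: 0.0137
grip_force: 15.0
```

arm_command([
  [[0,-0.004,0],[0,0,0],0.034],
  [[0,-0.004,0],[0,0,0],0.034],
  [[0,-0.004,0],[0,0,0],0.034],
  [[0,-0.004,0],[0,0,0],0.034],
  [[0,-0.004,0],[0,0,0],0.034],
])

```text
time: 12.2
tool_pos: [0.4906, 0.1424, 0.0526]
tool_rot: [3.142, -0.0, 3.098]
contact_force: [-0.6, -0.0, 0.0]
opening: 0.0339
grip_force: 0.0
```

arm_command([
  [[0,0,-0.02],[0,0,0],0.034],
  [[0,0,-0.06],[0,0,0],0.034],
  [[0,0,-0.1],[0,0,0],0.034],
  [[0,0,-0.14],[0,0,0],0.034],
  [[0,0,-0.14],[0,0,0],0.034],
])

```text
time: 12.7
tool_pos: [0.4936, 0.1427, 0.1981]
tool_rot: [3.14, 0.01, 3.098]
contact_force: [0.4, -0.3, -0.4]
opening: 0.0338
grip_force: 0.0
```

arm_command([
  [[0,-0.04,0],[0,0,0.1],0.06],
  [[0,-0.08,0],[0,0,0.2],0.06],
  [[0,-0.12,0],[0,0,0.3],0.06],
  [[0,-0.165,0],[0,0,0.4],0.06],
  [[0,-0.165,0],[0,0,0.5],0.06],
])

```text
time: 13.2
tool_pos: [0.4831, -0.0271, 0.1919]
tool_rot: [-3.14, -0.0, 2.589]
contact_force: [-0.1, 0.1, 0.1]
opening: 0.0603
grip_force: 0.0
```

arm_command([
  [[-0.02,-0.035,0],[0,0,0.1],0.06],
  [[-0.04,-0.07,0],[0,0,0.2],0.06],
  [[-0.06,-0.1,0],[0,0,0.3],0.06],
  [[-0.084,-0.142,0],[0,0,0.4],0.06],
  [[-0.084,-0.142,0],[0,0,0.5],0.06],
])

```text
time: 13.7
tool_pos: [0.4817, -0.1926, 0.1917]
tool_rot: [-3.14, 0.001, 2.089]
contact_force: [1.0, 0.6, 0.2]
opening: 0.0598
grip_force: 0.0
```

arm_command([
  [[0,0,0],[0,0,0.1],0.06],
  [[0,0,0],[0,0,0.2],0.06],
  [[0,0,0],[0,0,0.3],0.06],
  [[0,0,0],[0,0,0.4],0.06],
  [[0,0,0],[0,0,0.49],0.06],
])

```text
time: 14.2
tool_pos: [0.4817, -0.1874, 0.1918]
tool_rot: [-3.14, -0.001, 1.604]
contact_force: [-0.2, -0.3, 0.0]
opening: 0.0604
grip_force: 0.0
```

```bash
python3 - <<'E'
from h import *
s=robot.observe();print({k:np.round(s[k],3) for k in('time','tool_pos','tool_rot','contact_force','opening')})
im=snap('wrist','w3.png');cv2.imwrite('pics/w3b.png',cv2.resize(im[:,:,::-1],(800,600),interpolation=cv2.INTER_CUBIC))
E
```

```text
{'time': np.float64(14.2), 'tool_pos': array([ 0.482, -0.187,  0.192]), 'tool_rot': array([-3.140e+00, -1.000e-03,  1.604e+00]), 'contact_force': array([-0.166, -0.251,  0.038]), 'opening': np.float64(0.06)}
```

View pics/w3b.png

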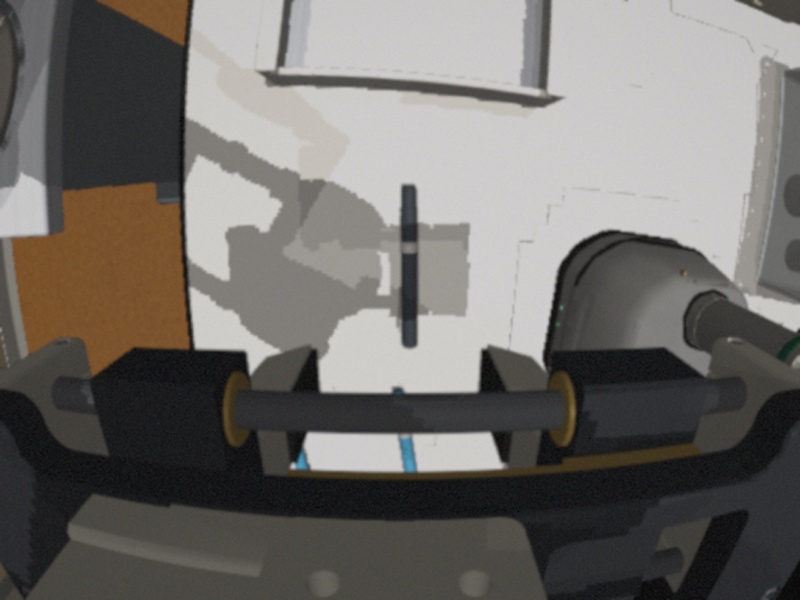

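The penlight runs (408,186)-(409,346). The box's right end corners are at (258,71) and (560,98), and the chamber is open.

```bash
python3 - <<'E'
from h import *
k=800/512
for n,(u,v,z) in {'p2':(408,186,.0065),'p1':(409,346,.0065),'a2':(397,388,.006),'e1':(263,72,.041),'e2':(552,99,.041)}.items(): print(n,np.round(at('wrist',u/k,v/k,z),4))
E
```

```text
p2 [ 0.4861 -0.1238  0.0065]
p1 [ 0.4912 -0.248   0.0065]
a2 [ 0.4828 -0.2855  0.006 ]
e1 [ 0.385  -0.0445  0.041 ]
e2 [ 0.5813 -0.0566  0.041 ]
```

arm_command([
  [[0.001,0.006,0.04],[0,0,0],0.06],
  [[0.001,0.006,0.08],[0,0,0],0.06],
  [[0.001,0.006,0.12],[0,0,0],0.06],
  [[0.001,0.006,0.15],[0,0,0],0.06],
  [[0.001,0.006,0.15],[0,0,0],0.06],
])

```text
time: 14.75
tool_pos: [0.4851, -0.1848, 0.0386]
tool_rot: [-3.134, -0.005, 1.61]
contact_force: [0.3, 0.6, 0.7]
opening: 0.0601
grip_force: 0.0
```

arm_command([
  [[0,0,0.015],[0,0,0],0.05],
  [[0,0,0.03],[0,0,0],0.045],
  [[0,0,0.036],[0,0,0],0.045],
  [[0,0,0.036],[0,0,0],0.045],
  [[0,0,0.036],[0,0,0],0.045],
])

```text
time: 15.25
tool_pos: [0.4886, -0.1869, 0.0078]
tool_rot: [3.14, 0.001, 1.608]
contact_force: [-1.0, -0.1, 1.1]
opening: 0.0452
grip_force: 0.0
```

```bash
python3 - <<'E'
from h import *
s=robot.observe();print({k:np.round(s[k],4) for k in('time','tool_pos','tool_rot','contact_force','opening')})
E
```

```text
{'time': np.float64(15.25), 'tool_pos': array([ 0.4886, -0.1869,  0.0078]), 'tool_rot': array([3.1403e+00, 9.0000e-04, 1.6083e+00]), 'contact_force': array([-0.9538, -0.0884,  1.124 ]), 'opening': np.float64(0.0452)}
```

arm_command([
  [[0,0,0.004],[0,0,0],0.045],
  [[0,0,0.004],[0,0,0],0.04],
  [[0,0,0.004],[0,0,0],0.002],
  [[0,0,0.004],[0,0,0],0.002],
  [[0,0,0.004],[0,0,0],0.002],
], squeeze=25)

```text
time: 15.75
tool_pos: [0.488, -0.1867, 0.0028]
tool_rot: [3.141, 0.0, 1.608]
contact_force: [0.4, 0.0, -0.1]
opening: 0.0203
grip_force: 0.0
```

arm_command([
  [[0,0,0],[0,0,0],0.002],
  [[0,0,0],[0,0,0],0.002],
  [[0,0,0],[0,0,0],0.002],
  [[0,0,0],[0,0,0],0.002],
  [[0,0,0],[0,0,0],0.002],
])

```text
time: 16.25
tool_pos: [0.4881, -0.1867, 0.0028]
tool_rot: [3.141, 0.0, 1.608]
contact_force: [-0.2, -0.3, 1.3]
opening: 0.0124
grip_force: 25.0
```

arm_command([
  [[0,0,-0.02],[0,0,0],0.002],
  [[0,0,-0.05],[0,0,0],0.002],
  [[0,0,-0.08],[0,0,0],0.002],
  [[0,0,-0.1],[0,0,0],0.002],
  [[0,0,-0.1],[0,0,0],0.002],
])

```text
time: 16.75
tool_pos: [0.4895, -0.1874, 0.1053]
tool_rot: [3.137, 0.003, 1.608]
contact_force: [-0.8, 0.1, 0.2]
opening: 0.0126
grip_force: 25.0
```

arm_command([
  [[0.03,0.008,0],[0,0,0.02],0.002],
  [[0.06,0.016,0],[0,0,0.04],0.002],
  [[0.09,0.022,0],[0,0,0.06],0.002],
  [[0.111,0.028,0],[0,0,0.079],0.002],
  [[0.111,0.028,0],[0,0,0.079],0.002],
])

```text
time: 17.25
tool_pos: [0.5113, -0.0722, 0.1013]
tool_rot: [-3.139, -0.001, 1.531]
contact_force: [0.3, 0.0, -0.5]
opening: 0.0124
grip_force: 25.0
```

arm_command([
  [[0.03,0.01,0],[0,0,0],0.002],
  [[0.06,0.018,0],[0,0,0],0.002],
  [[0.09,0.028,0],[0,0,0],0.002],
  [[0.108,0.036,0],[0,0,0],0.002],
  [[0.108,0.036,0],[0,0,0],0.002],
])

```text
time: 17.75
tool_pos: [0.5526, 0.0329, 0.1015]
tool_rot: [-3.141, -0.0, 1.531]
contact_force: [-0.6, -0.2, -0.8]
opening: 0.0128
grip_force: 25.0
```

arm_command([
  [[0,0,0],[0,0,0],0.002],
  [[0,0,0],[0,0,0],0.002],
  [[0,0,0],[0,0,0],0.002],
  [[0,0,0],[0,0,0],0.002],
  [[0,0,0],[0,0,0],0.002],
])

```text
time: 18.25
tool_pos: [0.5523, 0.0312, 0.1028]
tool_rot: [3.141, 0.0, 1.528]
contact_force: [0.3, 0.4, -0.7]
opening: 0.0126
grip_force: 25.0
```

arm_command([
  [[0.004,-0.016,0],[0,0,0],0.002],
  [[0.004,-0.016,0],[0,0,0],0.002],
  [[0.004,-0.016,0],[0,0,0],0.002],
  [[0.004,-0.016,0],[0,0,0],0.002],
  [[0.004,-0.016,0],[0,0,0],0.002],
])

```text
time: 18.75
tool_pos: [0.5371, 0.0362, 0.1028]
tool_rot: [3.141, 0.0, 1.529]
contact_force: [-0.3, 0.4, -0.6]
opening: 0.0127
grip_force: 25.0
```

```bash
python3 - <<'E'
from h import *
s=robot.observe();print({k:np.round(s[k],4) for k in('time','tool_pos','tool_rot','contact_force','opening')})
im=snap('wrist','w4.png');cv2.imwrite('pics/w4b.png',cv2.resize(im[:,:,::-1],(800,600),interpolation=cv2.INTER_CUBIC))
E
```

```text
{'time': np.float64(18.75), 'tool_pos': array([0.5371, 0.0362, 0.1028]), 'tool_rot': array([3.1410e+00, 1.0000e-04, 1.5287e+00]), 'contact_force': array([-0.2606,  0.362 , -0.5836]), 'opening': np.float64(0.0127)}
```

View pics/w4b.png

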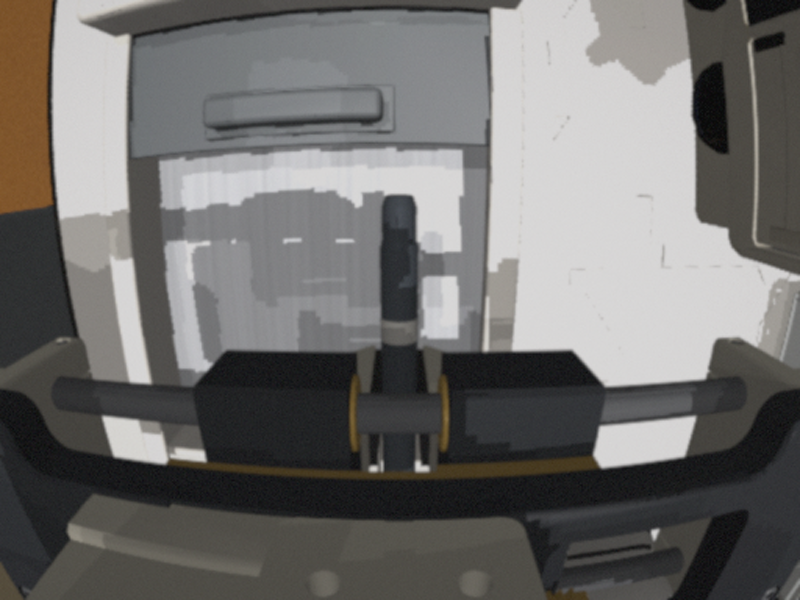

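The penlight is held straight, with its tip at (399,197). The cover's front edge is at about v=152. The lips' inner edges are near (131,150) and (489,145), and the rib spans (205,110)-(385,105).

```bash
python3 - <<'E'
from h import *
k=800/512
for n,(u,v,z) in {'lipL':(131,150,.054),'lipR':(489,145,.054),'lipR2':(485,300,.054),'tip':(399,197,.106),'ribL':(205,110,.066),'ribR':(385,105,.066),'cov':(300,155,.045)}.items(): print(n,np.round(at('wrist',u/k,v/k,z),4))
E
```

```text
lipL [0.4083 0.1319 0.054 ]
lipR [0.5801 0.1197 0.054 ]
lipR2 [0.5775 0.0483 0.054 ]
tip [0.5391 0.0995 0.106 ]
ribL [0.4559 0.1429 0.066 ]
ribR [0.5349 0.1369 0.066 ]
cov [0.4939 0.1193 0.045 ]
```

arm_command([
  [[0,0,0.03],[0,0,0],0.002],
  [[0,0,0.055],[0,0,0],0.002],
  [[0,0,0.075],[0,0,0],0.002],
  [[0,0,0.085],[0,0,0],0.002],
  [[0,0,0.085],[0,0,0],0.002],
])

```text
time: 19.3
tool_pos: [0.5359, 0.0364, 0.0165]
tool_rot: [-3.139, -0.0, 1.529]
contact_force: [0.2, 0.3, -0.6]
opening: 0.0124
grip_force: 25.0
```

arm_command([
  [[0,0,0.003],[0,0,0],0.002],
  [[0,0,0.006],[0,0,0],0.002],
  [[0,0,0.008],[0,0,0],0.002],
  [[0,0,0.008],[0,0,0],0.002],
  [[0,0,0.008],[0,0,0],0.002],
])

```text
time: 19.8
tool_pos: [0.5367, 0.0363, 0.01]
tool_rot: [3.141, 0.0, 1.529]
contact_force: [0.7, 0.8, -0.1]
opening: 0.0129
grip_force: 25.0
```

arm_command([
  [[0,0,0],[0,0,0],0.028],
  [[0,0,0],[0,0,0],0.028],
  [[0,0,0],[0,0,0],0.028],
  [[0,0,0],[0,0,0],0.028],
  [[0,0,0],[0,0,0],0.028],
])

```text
time: 20.3
tool_pos: [0.5365, 0.0363, 0.0097]
tool_rot: [3.142, 0.0, 1.529]
contact_force: [0.5, 0.6, -0.2]
opening: 0.0281
grip_force: 0.0
```

arm_command([
  [[0,0,-0.015],[0,0,0],0.028],
  [[0,0,-0.05],[0,0,0],0.028],
  [[0,0,-0.1],[0,0,0],0.028],
  [[0,0,-0.15],[0,0,0],0.028],
  [[0,0,-0.15],[0,0,0],0.028],
])

```text
time: 20.8
tool_pos: [0.5404, 0.0362, 0.1667]
tool_rot: [3.128, 0.0, 1.529]
contact_force: [0.2, 0.0, -1.0]
opening: 0.0277
grip_force: 0.0
```

arm_command([
  [[-0.02,-0.03,0],[0,0,0],0.05],
  [[-0.06,-0.055,0],[0,0,0],0.05],
  [[-0.105,-0.059,0],[0,0,0],0.05],
  [[-0.14,-0.059,0],[0,0,0],0.05],
  [[-0.173,-0.059,0],[0,0,0],0.05],
])

```text
time: 21.3
tool_pos: [0.4698, -0.1356, 0.1596]
tool_rot: [3.141, 0.0, 1.528]
contact_force: [-0.1, -0.1, -0.2]
opening: 0.0495
grip_force: 0.0
```

arm_command([
  [[-0.05,0.004,0],[0,0,-0.05],0.05],
  [[-0.1,0.008,0],[0,0,-0.1],0.05],
  [[-0.15,0.012,0],[0,0,-0.15],0.05],
  [[-0.195,0.019,0],[0,0,-0.2],0.05],
  [[-0.206,0.019,0],[0,0,-0.22],0.05],
])

```text
time: 21.8
tool_pos: [0.4803, -0.3454, 0.1589]
tool_rot: [3.141, 0.002, 1.747]
contact_force: [0.6, 0.5, -0.3]
opening: 0.0503
grip_force: 0.0
```

arm_command([
  [[0,0,0],[0,0,0],0.05],
  [[0,0,0],[0,0,0],0.05],
  [[0,0,0],[0,0,0],0.05],
  [[0,0,0],[0,0,0],0.05],
  [[0,0,0],[0,0,0],0.05],
])

```text
time: 22.3
tool_pos: [0.4809, -0.3397, 0.16]
tool_rot: [3.141, 0.0, 1.75]
contact_force: [1.0, 0.0, -0.1]
opening: 0.0498
grip_force: 0.0
```

```bash
python3 - <<'E'
from h import *
s=robot.observe();print({k:np.round(s[k],4) for k in('time','tool_pos','tool_rot','contact_force','opening')})
im=snap('wrist','w5.png');cv2.imwrite('pics/w5b.png',cv2.resize(im[:,:,::-1],(800,600),interpolation=cv2.INTER_CUBIC))
E
```

```text
{'time': np.float64(22.3), 'tool_pos': array([ 0.4809, -0.3397,  0.16  ]), 'tool_rot': array([3.1414e+00, 3.0000e-04, 1.7500e+00]), 'contact_force': array([ 0.9819,  0.0211, -0.0976]), 'opening': np.float64(0.0498)}
```

View pics/w5b.png

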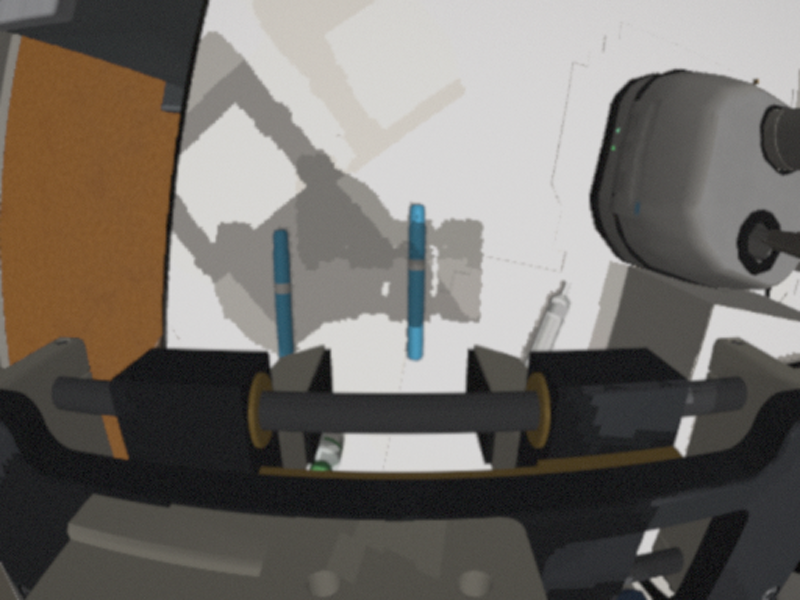

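Thermometer A runs (417,205)-(415,360) and B runs (281,230)-(286,355). The syringe is to the right at (547,322), clear of the fingers.

```bash
python3 - <<'E'
from h import *
k=800/512
for n,(u,v,z) in {'a2':(417,205,.006),'a1':(415,360,.006),'b2':(281,230,.006),'b1':(286,355,.006),'sy':(564,284,.006)}.items(): print(n,np.round(at('wrist',u/k,v/k,z),4))
E
```

```text
a2 [ 0.4834 -0.2874  0.006 ]
a1 [ 0.5029 -0.3969  0.006 ]
b2 [ 0.3943 -0.3199  0.006 ]
b1 [ 0.4087 -0.4109  0.006 ]
sy [ 0.5985 -0.3213  0.006 ]
```

arm_command([
  [[-0.004,0.0115,0.03],[0,0,0],0.045],
  [[-0.004,0.0115,0.06],[0,0,0],0.045],
  [[-0.004,0.0115,0.1],[0,0,0],0.045],
  [[-0.004,0.0115,0.125],[0,0,0],0.045],
  [[-0.004,0.0115,0.125],[0,0,0],0.045],
])

```text
time: 22.85
tool_pos: [0.4908, -0.3405, 0.0312]
tool_rot: [-3.137, -0.006, 1.749]
contact_force: [-0.4, 0.2, 0.1]
opening: 0.045
grip_force: 0.0
```

arm_command([
  [[0,0,0.015],[0,0,0],0.045],
  [[0,0,0.025],[0,0,0],0.045],
  [[0,0,0.031],[0,0,0],0.045],
  [[0,0,0.031],[0,0,0],0.04],
  [[0,0,0.031],[0,0,0],0.04],
])

```text
time: 23.35
tool_pos: [0.493, -0.3428, 0.0045]
tool_rot: [3.141, 0.001, 1.749]
contact_force: [-0.2, -0.7, -0.7]
opening: 0.0405
grip_force: 0.0
```

arm_command([
  [[0,0,0],[0,0,0],0.002],
  [[0,0,0],[0,0,0],0.002],
  [[0,0,0],[0,0,0],0.002],
  [[0,0,0],[0,0,0],0.002],
  [[0,0,0],[0,0,0],0.002],
])

```text
time: 23.85
tool_pos: [0.4928, -0.3426, 0.0039]
tool_rot: [3.141, 0.0, 1.749]
contact_force: [-0.2, 0.1, 1.0]
opening: 0.0116
grip_force: 25.0
```

arm_command([
  [[0,0,0],[0,0,0],0.002],
  [[0,0,0],[0,0,0],0.002],
  [[0,0,0],[0,0,0],0.002],
  [[0,0,0],[0,0,0],0.002],
  [[0,0,0],[0,0,0],0.002],
])

```text
time: 24.35
tool_pos: [0.4928, -0.3426, 0.0039]
tool_rot: [3.141, 0.0, 1.749]
contact_force: [-0.8, 1.2, 3.4]
opening: 0.0114
grip_force: 25.0
```

arm_command([
  [[0,0,-0.02],[0,0,0],0.002],
  [[0,0,-0.05],[0,0,0],0.002],
  [[0,0,-0.08],[0,0,0],0.002],
  [[0,0,-0.11],[0,0,0],0.002],
  [[0,0,-0.11],[0,0,0],0.002],
])

```text
time: 24.85
tool_pos: [0.4945, -0.3441, 0.1179]
tool_rot: [3.137, 0.006, 1.749]
contact_force: [0.6, -0.4, 0.0]
opening: 0.0117
grip_force: 25.0
```

arm_command([
  [[0.04,0.006,0],[0,0,0],0.002],
  [[0.08,0.012,0],[0,0,0],0.002],
  [[0.12,0.018,0],[0,0,0],0.002],
  [[0.16,0.025,0],[0,0,0],0.002],
  [[0.188,0.031,0],[0,0,0],0.002],
])

```text
time: 25.35
tool_pos: [0.4888, -0.1494, 0.1127]
tool_rot: [-3.14, -0.002, 1.75]
contact_force: [0.7, -0.1, 0.2]
opening: 0.0112
grip_force: 25.0
```

arm_command([
  [[0.04,0.006,0],[0,0,0],0.002],
  [[0.08,0.012,0],[0,0,0],0.002],
  [[0.12,0.018,0],[0,0,0],0.002],
  [[0.16,0.025,0],[0,0,0],0.002],
  [[0.189,0.031,0],[0,0,0],0.002],
])

```text
time: 25.85
tool_pos: [0.4859, 0.0418, 0.1128]
tool_rot: [-3.14, -0.001, 1.75]
contact_force: [1.2, -0.2, 0.2]
opening: 0.0115
grip_force: 25.0
```

arm_command([
  [[0,0,0],[0,0,0.06],0.002],
  [[0,0,0],[0,0,0.12],0.002],
  [[0,0,0],[0,0,0.18],0.002],
  [[0,0,0],[0,0,0.222],0.002],
  [[0,0,0],[0,0,0.222],0.002],
])

```text
time: 26.35
tool_pos: [0.4864, 0.0396, 0.1128]
tool_rot: [-3.14, 0.0, 1.527]
contact_force: [0.5, 0.5, -0.1]
opening: 0.0116
grip_force: 25.0
```

```bash
python3 - <<'E'
from h import *
s=robot.observe();print({k:np.round(s[k],4) for k in('time','tool_pos','tool_rot','contact_force','opening','grip_force')})
im=snap('wrist','w6.png');cv2.imwrite('pics/w6b.png',cv2.resize(im[:,:,::-1],(800,600),interpolation=cv2.INTER_CUBIC))
E
```

```text
{'time': np.float64(26.35), 'tool_pos': array([0.4864, 0.0396, 0.1128]), 'tool_rot': array([-3.1401,  0.    ,  1.5266]), 'contact_force': array([ 0.4992,  0.5348, -0.1086]), 'opening': np.float64(0.0116), 'grip_force': np.float64(24.9991)}
```

View pics/w6b.png

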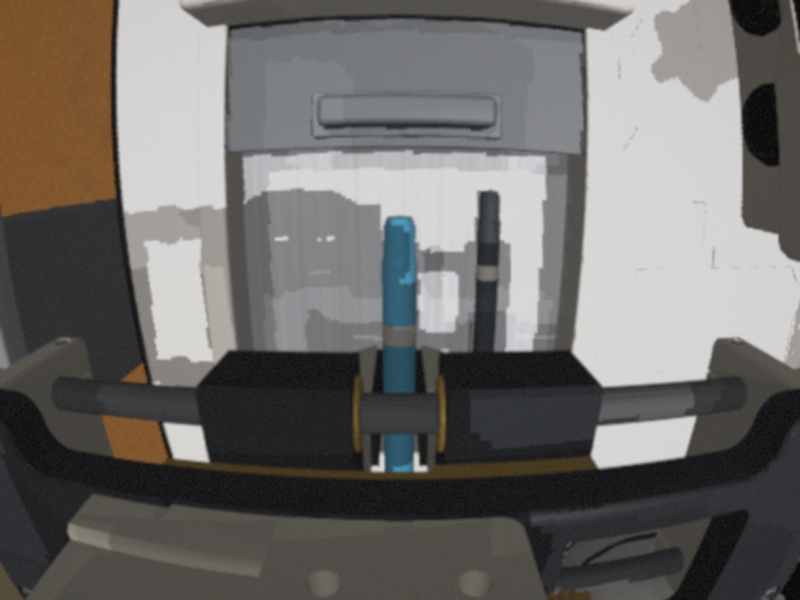

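Thermometer A is held straight at (400,220). The penlight lies flat in the chamber at (488,270).

arm_command([
  [[0,0,0.03],[0,0,0],0.002],
  [[0,0,0.06],[0,0,0],0.002],
  [[0,0,0.08],[0,0,0],0.002],
  [[0,0,0.093],[0,0,0],0.002],
  [[0,0,0.093],[0,0,0],0.002],
])

```text
time: 26.9
tool_pos: [0.4854, 0.0395, 0.0188]
tool_rot: [-3.137, -0.0, 1.528]
contact_force: [-0.2, 0.1, 0.0]
opening: 0.0115
grip_force: 25.0
```

arm_command([
  [[0,0,0.003],[0,0,0],0.002],
  [[0,0,0.006],[0,0,0],0.002],
  [[0,0,0.008],[0,0,0],0.002],
  [[0,0,0.009],[0,0,0],0.002],
  [[0,0,0.009],[0,0,0],0.002],
])

```text
time: 27.4
tool_pos: [0.4871, 0.0395, 0.0119]
tool_rot: [3.141, 0.0, 1.527]
contact_force: [0.7, 0.2, -0.1]
opening: 0.0114
grip_force: 25.0
```

arm_command([
  [[0,0,0],[0,0,0],0.028],
  [[0,0,0],[0,0,0],0.028],
  [[0,0,0],[0,0,0],0.028],
  [[0,0,0],[0,0,0],0.028],
  [[0,0,0],[0,0,0],0.028],
])

```text
time: 27.9
tool_pos: [0.487, 0.0395, 0.0117]
tool_rot: [3.141, 0.0, 1.527]
contact_force: [0.0, 0.3, -0.5]
opening: 0.0277
grip_force: 0.0
```

arm_command([
  [[0,0,-0.015],[0,0,0],0.028],
  [[0,0,-0.05],[0,0,0],0.028],
  [[0,0,-0.1],[0,0,0],0.028],
  [[0,0,-0.14],[0,0,0],0.028],
  [[0,0,-0.14],[0,0,0],0.028],
])

```text
time: 28.4
tool_pos: [0.4901, 0.0393, 0.157]
tool_rot: [3.131, 0.0, 1.527]
contact_force: [0.6, -0.2, 0.7]
opening: 0.0278
grip_force: 0.0
```

arm_command([
  [[-0.04,-0.006,0],[0,0,0],0.05],
  [[-0.08,-0.012,0],[0,0,0],0.05],
  [[-0.12,-0.018,0],[0,0,0],0.05],
  [[-0.16,-0.024,0],[0,0,0],0.05],
  [[-0.186,-0.026,0],[0,0,0],0.05],
])

```text
time: 28.9
tool_pos: [0.4517, -0.1472, 0.1509]
tool_rot: [-3.14, 0.0, 1.525]
contact_force: [0.2, 1.1, 0.4]
opening: 0.0497
grip_force: 0.0
```

arm_command([
  [[-0.04,-0.006,0],[0,0,0],0.05],
  [[-0.08,-0.012,0],[0,0,0],0.05],
  [[-0.12,-0.018,0],[0,0,0],0.05],
  [[-0.16,-0.024,0],[0,0,0],0.05],
  [[-0.186,-0.026,0],[0,0,0],0.05],
])

```text
time: 29.4
tool_pos: [0.4175, -0.3322, 0.1508]
tool_rot: [-3.141, -0.0, 1.525]
contact_force: [0.9, 0.2, 0.3]
opening: 0.0502
grip_force: 0.0
```

arm_command([
  [[0,0,0],[0,0,-0.06],0.05],
  [[0,0,0],[0,0,-0.12],0.05],
  [[0,0,0],[0,0,-0.18],0.05],
  [[0,0,0],[0,0,-0.2],0.05],
  [[0,0,0],[0,0,-0.2],0.05],
])

```text
time: 29.9
tool_pos: [0.4184, -0.3296, 0.1511]
tool_rot: [-3.141, -0.001, 1.726]
contact_force: [-0.1, 0.1, -0.5]
opening: 0.0497
grip_force: 0.0
```

```bash
python3 - <<'E'
from h import *
s=robot.observe();print({k:np.round(s[k],4) for k in('time','tool_pos','tool_rot','contact_force','opening','grip_force')})
im=snap('wrist','w7.png');cv2.imwrite('pics/w7b.png',cv2.resize(im[:,:,::-1],(800,600),interpolation=cv2.INTER_CUBIC))
E
```

```text
{'time': np.float64(29.9), 'tool_pos': array([ 0.4184, -0.3296,  0.1511]), 'tool_rot': array([-3.1410e+00, -8.0000e-04,  1.7262e+00]), 'contact_force': array([-0.0716,  0.1212, -0.5062]), 'opening': np.float64(0.0497), 'grip_force': np.float64(0.0)}
```

View pics/w7b.png

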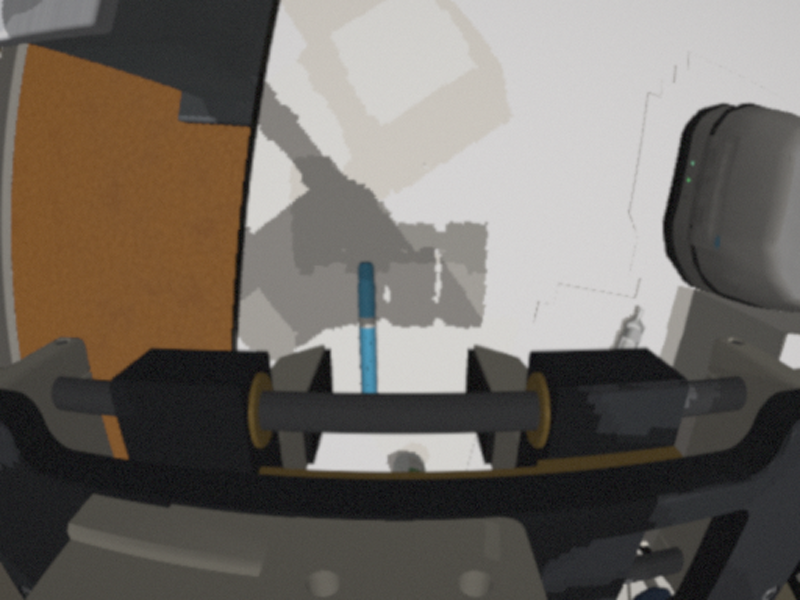

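B runs from (366,263) to below (370,392), so it has been knocked to the right. A vial top shows at (407,462).

```bash
python3 - <<'E'
from h import *
k=800/512
for n,(u,v,z) in {'b2':(366,262,.006),'mid?':(368,322,.006),'b1':(370,392,.006),'vial':(407,462,.056)}.items(): print(n,np.round(at('wrist',u/k,v/k,z),4))
E
```

```text
b2 [ 0.3943 -0.3194  0.006 ]
mid? [ 0.4015 -0.3607  0.006 ]
b1 [ 0.4101 -0.4136  0.006 ]
vial [ 0.4403 -0.4363  0.056 ]
```

arm_command([
  [[-0.02,-0.011,0.01],[0,0,-0.01],0.045],
  [[-0.041,-0.0215,0.03],[0,0,-0.01],0.045],
  [[-0.041,-0.0215,0.06],[0,0,-0.01],0.045],
  [[-0.041,-0.0215,0.1],[0,0,-0.01],0.045],
  [[-0.041,-0.0215,0.115],[0,0,-0.01],0.045],
])

```text
time: 30.45
tool_pos: [0.4023, -0.3722, 0.0333]
tool_rot: [-3.139, -0.005, 1.735]
contact_force: [-0.1, -0.2, 0.5]
opening: 0.045
grip_force: 0.0
```

arm_command([
  [[0,0,0.012],[0,0,0],0.045],
  [[0,0,0.025],[0,0,0],0.045],
  [[0,0,0.032],[0,0,0],0.045],
  [[0,0,0.032],[0,0,0],0.04],
  [[0,0,0.032],[0,0,0],0.04],
])

```text
time: 30.95
tool_pos: [0.4041, -0.374, 0.0053]
tool_rot: [3.141, 0.001, 1.737]
contact_force: [-0.2, -0.0, 0.1]
opening: 0.0407
grip_force: 0.0
```

arm_command([
  [[0,0,0],[0,0,0],0.002],
  [[0,0,0],[0,0,0],0.002],
  [[0,0,0],[0,0,0],0.002],
  [[0,0,0],[0,0,0],0.002],
  [[0,0,0],[0,0,0],0.002],
])

```text
time: 31.45
tool_pos: [0.4038, -0.3738, 0.005]
tool_rot: [3.141, 0.0, 1.737]
contact_force: [-0.0, 0.6, 2.7]
opening: 0.0111
grip_force: 25.0
```

arm_command([
  [[0,0,0],[0,0,0],0.002],
  [[0,0,0],[0,0,0],0.002],
  [[0,0,0],[0,0,0],0.002],
  [[0,0,0],[0,0,0],0.002],
  [[0,0,0],[0,0,0],0.002],
])

```text
time: 31.95
tool_pos: [0.4039, -0.3738, 0.005]
tool_rot: [3.141, 0.0, 1.737]
contact_force: [-0.6, 0.5, 4.8]
opening: 0.0114
grip_force: 25.0
```

arm_command([
  [[0,0,-0.02],[0,0,0],0.002],
  [[0,0,-0.05],[0,0,0],0.002],
  [[0,0,-0.08],[0,0,0],0.002],
  [[0,0,-0.11],[0,0,0],0.002],
  [[0,0,-0.11],[0,0,0],0.002],
])

```text
time: 32.45
tool_pos: [0.4053, -0.3754, 0.1183]
tool_rot: [3.138, 0.006, 1.737]
contact_force: [0.1, 0.6, 0.2]
opening: 0.0118
grip_force: 25.0
```

arm_command([
  [[0.04,0.01,0],[0,0,0],0.002],
  [[0.085,0.021,0],[0,0,0],0.002],
  [[0.13,0.033,0],[0,0,0],0.002],
  [[0.17,0.043,0],[0,0,0],0.002],
  [[0.202,0.051,0],[0,0,0],0.002],
])

```text
time: 32.95
tool_pos: [0.4197, -0.1635, 0.1136]
tool_rot: [-3.14, -0.002, 1.737]
contact_force: [1.1, 0.4, -0.4]
opening: 0.0115
grip_force: 25.0
```

arm_command([
  [[0.04,0.01,0],[0,0,0],0.002],
  [[0.085,0.021,0],[0,0,0],0.002],
  [[0.13,0.033,0],[0,0,0],0.002],
  [[0.17,0.043,0],[0,0,0],0.002],
  [[0.202,0.051,0],[0,0,0],0.002],
])

```text
time: 33.45
tool_pos: [0.4367, 0.0438, 0.1137]
tool_rot: [-3.14, -0.001, 1.738]
contact_force: [0.1, -0.9, -0.7]
opening: 0.0117
grip_force: 25.0
```

arm_command([
  [[0,0,0],[0,0,0.06],0.002],
  [[0,0,0],[0,0,0.12],0.002],
  [[0,0,0],[0,0,0.18],0.002],
  [[0,0,0],[0,0,0.21],0.002],
  [[0,0,0],[0,0,0.21],0.002],
])

```text
time: 33.95
tool_pos: [0.4372, 0.0416, 0.114]
tool_rot: [-3.14, 0.0, 1.527]
contact_force: [0.3, 0.5, -0.0]
opening: 0.0117
grip_force: 25.0
```

```bash
python3 - <<'E'
from h import *
s=robot.observe();print({k:np.round(s[k],4) for k in('time','tool_pos','tool_rot','contact_force','opening','grip_force')})
im=snap('wrist','w8.png');cv2.imwrite('pics/w8b.png',cv2.resize(im[:,:,::-1],(800,600),interpolation=cv2.INTER_CUBIC))
E
```

```text
{'time': np.float64(33.95), 'tool_pos': array([0.4372, 0.0416, 0.114 ]), 'tool_rot': array([-3.1403,  0.    ,  1.5268]), 'contact_force': array([ 0.3223,  0.4654, -0.0279]), 'opening': np.float64(0.0117), 'grip_force': np.float64(25.0002)}
```

View pics/w8b.png

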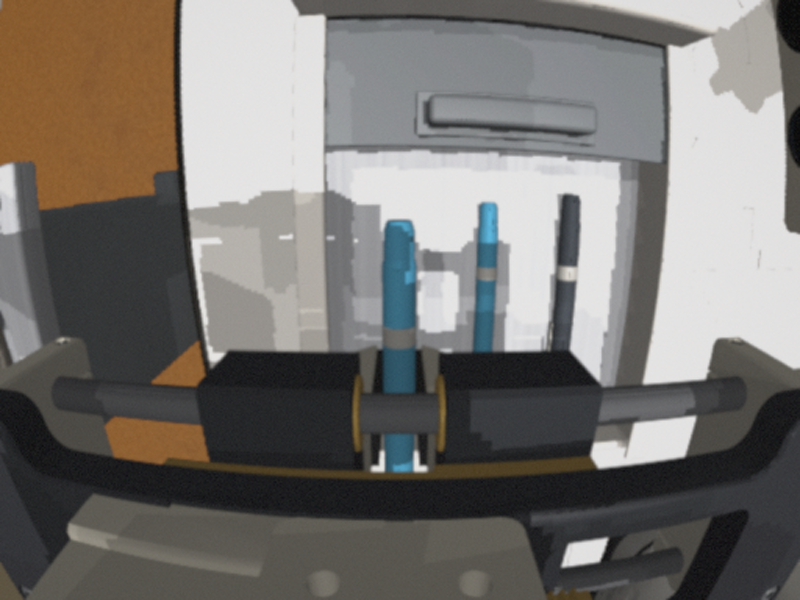

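The two laid instruments are flat and apart at (486,270) and (567,270). B is held straight, and the left lip's inner edge is at (326,200)-(327,320).

```bash
python3 - <<'E'
from h import *
k=800/512
for u,v in ((326,160),(326,250),(327,320)): print(np.round(at('wrist',u/k,v/k,.054),4))
print(np.round(at('wrist',664/k,160/k,.054),4))
E
```

```text
[0.406  0.1214 0.054 ]
[0.4034 0.0785 0.054 ]
[0.4011 0.0433 0.054 ]
[0.5782 0.1219 0.054 ]
```

arm_command([
  [[0,0.004,0.02],[0,0,0],0.002],
  [[0,0.004,0.05],[0,0,0],0.002],
  [[0,0.004,0.075],[0,0,0],0.002],
  [[0,0.004,0.092],[0,0,0],0.002],
  [[0,0.004,0.092],[0,0,0],0.002],
])

```text
time: 34.5
tool_pos: [0.4399, 0.0414, 0.0208]
tool_rot: [-3.137, -0.0, 1.527]
contact_force: [-1.1, 0.4, 0.1]
opening: 0.0115
grip_force: 25.0
```

arm_command([
  [[0,0,0.003],[0,0,0],0.002],
  [[0,0,0.006],[0,0,0],0.002],
  [[0,0,0.009],[0,0,0],0.002],
  [[0,0,0.01],[0,0,0],0.002],
  [[0,0,0.01],[0,0,0],0.002],
])

```text
time: 35.0
tool_pos: [0.4417, 0.0414, 0.0129]
tool_rot: [3.141, 0.0, 1.527]
contact_force: [-0.6, -0.7, 0.3]
opening: 0.0115
grip_force: 25.0
```

arm_command([
  [[0,0,0],[0,0,0],0.024],
  [[0,0,0],[0,0,0],0.024],
  [[0,0,0],[0,0,0],0.024],
  [[0,0,0],[0,0,0],0.024],
  [[0,0,0],[0,0,0],0.024],
])

```text
time: 35.5
tool_pos: [0.4416, 0.0414, 0.0127]
tool_rot: [3.142, 0.0, 1.527]
contact_force: [0.1, -0.3, -0.6]
opening: 0.024
grip_force: 0.0
```

arm_command([
  [[0,0,-0.015],[0,0,0],0.024],
  [[0,0,-0.05],[0,0,0],0.024],
  [[0,0,-0.1],[0,0,0],0.024],
  [[0,0,-0.15],[0,0,0],0.024],
  [[0,0,-0.19],[0,0,0],0.024],
])

```text
time: 36.0
tool_pos: [0.4418, 0.0414, 0.2056]
tool_rot: [3.139, 0.0, 1.527]
contact_force: [0.1, 0.8, 0.1]
opening: 0.024
grip_force: 0.0
```

```bash
python3 - <<'E'
from h import *
s=robot.observe();print({k:np.round(s[k],4) for k in('time','tool_pos','tool_rot','contact_force','opening','grip_force')})
im=snap('wrist','w9.png')
a=cv2.resize(im[:,:,::-1],(800,600),interpolation=cv2.INTER_CUBIC)[:360]
t=snap('side','side2.png')[:,:,::-1][120:340,180:480]
o=np.full((600,800,3),255,np.uint8);o[:360]=a;o[360:600,:327]=cv2.resize(t,(327,240));cv2.imwrite('pics/w9b.png',o)
E
```

```text
{'time': np.float64(36.0), 'tool_pos': array([0.4418, 0.0414, 0.2056]), 'tool_rot': array([3.1393e+00, 2.0000e-04, 1.5268e+00]), 'contact_force': array([0.0788, 0.8288, 0.0782]), 'opening': np.float64(0.024), 'grip_force': np.float64(0.0)}
```

View pics/w9b.png

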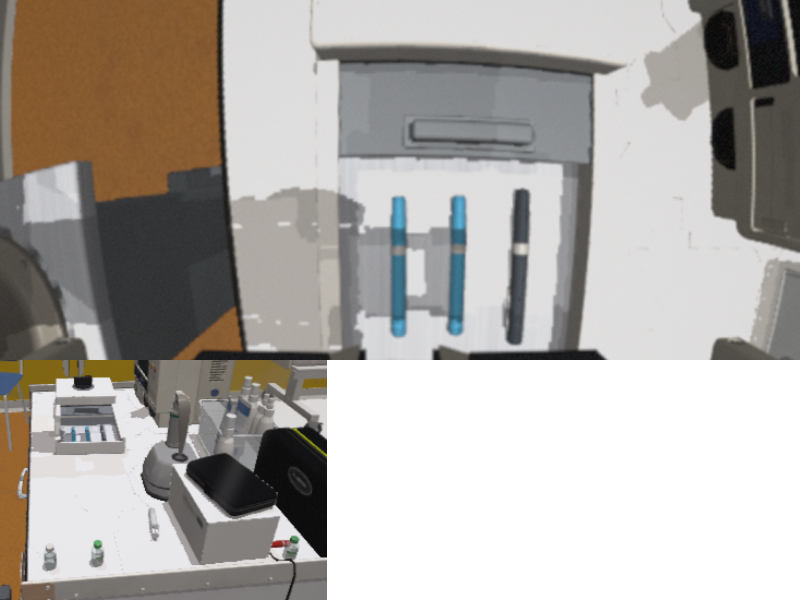

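All three lie flat and apart in the chamber at (399,265), (457,265) and (520,265). The syringe and vials are in their places.

arm_command([
  [[0.03,0.012,0],[0,0,-0.14],0.034],
  [[0.06,0.024,0],[0,0,-0.28],0.034],
  [[0.09,0.036,0],[0,0,-0.42],0.034],
  [[0.103,0.0465,0],[0,0,-0.56],0.034],
  [[0.103,0.0465,0],[0,0,-0.7],0.034],
])

```text
time: 36.6
tool_pos: [0.4931, 0.144, 0.2013]
tool_rot: [-3.141, -0.001, 2.235]
contact_force: [-0.1, 0.2, -0.2]
opening: 0.0344
grip_force: 0.0
```

arm_command([
  [[0,0,0],[0,0,-0.14],0.034],
  [[0,0,0],[0,0,-0.28],0.034],
  [[0,0,0],[0,0,-0.42],0.034],
  [[0,0,0],[0,0,-0.56],0.034],
  [[0,0,0],[0,0,-0.7],0.034],
])

```text
time: 37.1
tool_pos: [0.4921, 0.1422, 0.2015]
tool_rot: [-3.141, -0.002, 2.933]
contact_force: [-0.7, -0.3, 1.3]
opening: 0.0338
grip_force: 0.0
```

arm_command([
  [[0,0,0],[0,0,-0.14],0.034],
  [[0,0,0.02],[0,0,-0.171],0.034],
  [[0,0,0.05],[0,0,-0.171],0.034],
  [[0,0,0.08],[0,0,-0.171],0.034],
  [[0,0,0.08],[0,0,-0.171],0.034],
])

```text
time: 37.6
tool_pos: [0.4894, 0.1418, 0.1185]
tool_rot: [-3.14, -0.009, 3.098]
contact_force: [0.3, 0.1, 0.1]
opening: 0.0339
grip_force: 0.0
```

arm_command([
  [[0,0,0],[0,0,0],0.034],
  [[0,0,0],[0,0,0],0.034],
  [[0,0,0],[0,0,0],0.034],
  [[0,0,0],[0,0,0],0.034],
  [[0,0,0],[0,0,0],0.034],
])

```text
time: 38.1
tool_pos: [0.4929, 0.1423, 0.1233]
tool_rot: [3.141, 0.001, 3.098]
contact_force: [-0.4, 0.2, 1.0]
opening: 0.0344
grip_force: 0.0
```

arm_command([
  [[0,0,0.02],[0,0,0],0.034],
  [[0,0,0.04],[0,0,0],0.034],
  [[0,0,0.06],[0,0,0],0.034],
  [[0,0,0.07],[0,0,0],0.034],
  [[0,0,0.07],[0,0,0],0.034],
])

```text
time: 38.6
tool_pos: [0.4919, 0.1422, 0.0517]
tool_rot: [-3.141, -0.002, 3.098]
contact_force: [-0.8, 0.6, 0.2]
opening: 0.0344
grip_force: 0.0
```

arm_command([
  [[0,0,0],[0,0,0],0.003],
  [[0,0,0],[0,0,0],0.003],
  [[0,0,0],[0,0,0],0.003],
  [[0,0,0],[0,0,0],0.003],
  [[0,0,0],[0,0,0],0.003],
], squeeze=15)

```text
time: 39.1
tool_pos: [0.4931, 0.141, 0.0536]
tool_rot: [-3.14, 0.001, 3.098]
contact_force: [-1.2, -6.8, 2.8]
opening: 0.0141
grip_force: 15.0
```

arm_command([
  [[0,0,0],[0,0,0],0.003],
  [[0,0,0],[0,0,0],0.003],
  [[0,0,0],[0,0,0],0.003],
  [[0,0,0],[0,0,0],0.003],
  [[0,0,0],[0,0,0],0.003],
])

```text
time: 39.6
tool_pos: [0.4932, 0.141, 0.0536]
tool_rot: [-3.14, 0.001, 3.098]
contact_force: [-0.2, -6.7, 3.8]
opening: 0.0136
grip_force: 15.0
```

arm_command([
  [[0,-0.015,0],[0,0,0],0.003],
  [[0,-0.035,0],[0,0,0],0.003],
  [[0,-0.055,0],[0,0,0],0.003],
  [[0,-0.075,0],[0,0,0],0.003],
  [[0,-0.09,0],[0,0,0],0.003],
])

```text
time: 40.1
tool_pos: [0.4888, 0.0511, 0.0535]
tool_rot: [3.141, 0.001, 3.097]
contact_force: [0.3, 2.3, 3.5]
opening: 0.0135
grip_force: 15.0
```

arm_command([
  [[0,-0.02,0],[0,0,0],0.003],
  [[0,-0.04,0],[0,0,0],0.003],
  [[0,-0.06,0],[0,0,0],0.003],
  [[0,-0.072,0],[0,0,0],0.003],
  [[0,-0.08,0],[0,0,0],0.003],
])

```text
time: 40.6
tool_pos: [0.4849, -0.0289, 0.0535]
tool_rot: [3.141, 0.001, 3.097]
contact_force: [-2.1, 2.8, 6.7]
opening: 0.0142
grip_force: 15.0
```

arm_command([
  [[0,-0.002,0],[0,0,0],0.003],
  [[0,-0.004,0],[0,0,0],0.003],
  [[0,-0.004,0],[0,0,0],0.003],
  [[0,-0.004,0],[0,0,0],0.003],
  [[0,-0.004,0],[0,0,0],0.003],
])

```text
time: 41.1
tool_pos: [0.4848, -0.0309, 0.0535]
tool_rot: [3.14, 0.001, 3.097]
contact_force: [-1.0, 7.8, 6.2]
opening: 0.014
grip_force: 15.0
```

arm_command([
  [[0,0.001,0],[0,0,0],0.05],
  [[0,0.001,0],[0,0,0],0.05],
  [[0,0.001,0],[0,0,0],0.05],
  [[0,0.001,0],[0,0,0],0.05],
  [[0,0.001,0],[0,0,0],0.05],
])

```text
time: 41.6
tool_pos: [0.485, -0.0308, 0.0527]
tool_rot: [-3.141, -0.0, 3.098]
contact_force: [-0.1, -0.3, -0.9]
opening: 0.0478
grip_force: 0.0
```

arm_command([
  [[0,0,-0.03],[0,0,0],0.05],
  [[0,0,-0.07],[0,0,0],0.05],
  [[0,0,-0.11],[0,0,0],0.05],
  [[0,0,-0.145],[0,0,0],0.05],
  [[0,0,-0.145],[0,0,0],0.05],
])

```text
time: 42.1
tool_pos: [0.4875, -0.0311, 0.2024]
tool_rot: [-3.14, 0.009, 3.098]
contact_force: [0.8, -0.6, -1.0]
opening: 0.05
grip_force: 0.0
```

arm_command([
  [[0.002,0.04,0],[0,0,0],0.06],
  [[0.002,0.08,0],[0,0,0],0.06],
  [[0.002,0.12,0],[0,0,0],0.06],
  [[0.002,0.153,0],[0,0,0],0.06],
  [[0.002,0.153,0],[0,0,0],0.06],
])

```text
time: 42.6
tool_pos: [0.4891, 0.1256, 0.1968]
tool_rot: [3.141, -0.001, 3.102]
contact_force: [-0.4, -0.8, 0.6]
opening: 0.06
grip_force: 0.0
```

arm_command([
  [[0.002,0.04,0],[0,0,0],0.06],
  [[0.002,0.08,0],[0,0,0],0.06],
  [[0.002,0.12,0],[0,0,0],0.06],
  [[0.002,0.153,0],[0,0,0],0.06],
  [[0.002,0.153,0],[0,0,0],0.06],
])

```text
time: 43.1
tool_pos: [0.4941, 0.2778, 0.1966]
tool_rot: [3.141, -0.001, 3.101]
contact_force: [0.3, -1.0, -0.5]
opening: 0.0602
grip_force: 0.0
```

```bash
python3 - <<'E'
from h import *
s=robot.observe();print({k:np.round(s[k],4) for k in('time','tool_pos','tool_rot','contact_force','opening','grip_force')})
E
```

```text
{'time': np.float64(43.1), 'tool_pos': array([0.4941, 0.2778, 0.1966]), 'tool_rot': array([ 3.1413e+00, -8.0000e-04,  3.1011e+00]), 'contact_force': array([ 0.268 , -1.0088, -0.5163]), 'opening': np.float64(0.0602), 'grip_force': np.float64(0.0)}
```

arm_command([
  [[0,-0.002,0.03],[0,0,0],0.06],
  [[0,-0.002,0.06],[0,0,0],0.06],
  [[0,-0.002,0.09],[0,0,0],0.06],
  [[0,-0.002,0.099],[0,0,0],0.06],
  [[0,-0.002,0.099],[0,0,0],0.05],
])

```text
time: 43.6
tool_pos: [0.4938, 0.2719, 0.0974]
tool_rot: [-3.14, -0.003, 3.097]
contact_force: [0.4, -0.1, 1.1]
opening: 0.0558
grip_force: 0.0
```

arm_command([
  [[0,0,0],[0,0,0],0.005],
  [[0,0,0],[0,0,0],0.005],
  [[0,0,0],[0,0,0],0.005],
  [[0,0,0],[0,0,0],0.005],
  [[0,0,0],[0,0,0],0.005],
], squeeze=20)

```text
time: 44.1
tool_pos: [0.4946, 0.2744, 0.0993]
tool_rot: [3.139, 0.001, 3.097]
contact_force: [-1.2, 18.4, -2.9]
opening: 0.0164
grip_force: 8.9
```

arm_command([
  [[0,0,0],[0,0,0],0.005],
  [[0,0,0],[0,0,0],0.005],
  [[0,0,0],[0,0,0],0.005],
  [[0,0,0],[0,0,0],0.005],
  [[0,0,0],[0,0,0],0.005],
])

```text
time: 44.6
tool_pos: [0.4946, 0.275, 0.0993]
tool_rot: [3.139, 0.002, 3.098]
contact_force: [-0.7, 6.4, 0.4]
opening: 0.0158
grip_force: 20.0
```

arm_command([
  [[0,0,0],[0,0,0.1],0.005],
  [[0,0,0],[0,0,0.2],0.005],
  [[0,0,0],[0,0,0.3],0.005],
  [[0,0,0],[0,0,0.4],0.005],
  [[0,0,0],[0,0,0.5],0.005],
])

```text
time: 45.1
tool_pos: [0.4948, 0.2755, 0.0993]
tool_rot: [3.137, -0.0, 2.594]
contact_force: [1.6, 8.6, -0.1]
opening: 0.0156
grip_force: 20.0
```

arm_command([
  [[0,0,0],[0,0,0.1],0.005],
  [[0,0,0],[0,0,0.2],0.005],
  [[0,0,0],[0,0,0.3],0.005],
  [[0,0,0],[0,0,0.4],0.005],
  [[0,0,0],[0,0,0.5],0.005],
])

```text
time: 45.6
tool_pos: [0.4953, 0.276, 0.0993]
tool_rot: [3.137, -0.002, 2.094]
contact_force: [2.2, 11.4, -2.1]
opening: 0.0156
grip_force: 20.0
```

arm_command([
  [[0,0,0],[0,0,0.1],0.005],
  [[0,0,0],[0,0,0.2],0.005],
  [[0,0,0],[0,0,0.3],0.005],
  [[0,0,0],[0,0,0.4],0.005],
  [[0,0,0],[0,0,0.42],0.005],
])

```text
time: 46.1
tool_pos: [0.4958, 0.2761, 0.0993]
tool_rot: [3.137, -0.004, 1.676]
contact_force: [3.1, 10.4, -2.5]
opening: 0.0161
grip_force: 20.2
```

```bash
python3 - <<'E'
from h import *
s=robot.observe();print({k:np.round(s[k],4) for k in('time','tool_pos','tool_rot','contact_force','torque','opening','grip_force')})
E
```

```text
{'time': np.float64(46.1), 'tool_pos': array([0.4958, 0.2761, 0.0993]), 'tool_rot': array([ 3.1368, -0.0042,  1.6756]), 'contact_force': array([ 3.0917, 10.4193, -2.4656]), 'torque': array([ 1.7154, -0.6336,  0.366 ]), 'opening': np.float64(0.0161), 'grip_force': np.float64(20.1569)}
```

On stop reached. I'll release, lift and check.

arm_command([
  [[0,0,0],[0,0,0],0.06],
  [[0,0,0],[0,0,0],0.06],
  [[0,0,0],[0,0,0],0.06],
  [[0,0,0],[0,0,0],0.06],
  [[0,0,0],[0,0,0],0.06],
])

```text
time: 46.6
tool_pos: [0.4943, 0.2731, 0.0987]
tool_rot: [-3.141, 0.0, 1.678]
contact_force: [-0.2, 0.8, 0.3]
opening: 0.0512
grip_force: 0.0
```

arm_command([
  [[0,0,-0.03],[0,0,0],0.06],
  [[0,0,-0.07],[0,0,0],0.06],
  [[0,0,-0.11],[0,0,0],0.06],
  [[0,0,-0.15],[0,0,0],0.06],
  [[0,0,-0.19],[0,0,0],0.06],
])

```text
time: 47.1
tool_pos: [0.494, 0.2731, 0.2904]
tool_rot: [3.142, 0.0, 1.678]
contact_force: [0.7, 0.8, -0.1]
opening: 0.0603
grip_force: 0.0
```

arm_command([
  [[0,0,0],[0,0,0],0.06],
  [[0,0,0],[0,0,0],0.06],
  [[0,0,0],[0,0,0],0.06],
  [[0,0,0],[0,0,0],0.06],
  [[0,0,0],[0,0,0],0.06],
])

```text
time: 47.6
tool_pos: [0.494, 0.2732, 0.2875]
tool_rot: [-3.139, 0.001, 1.678]
contact_force: [-0.1, 0.4, -0.4]
opening: 0.0599
grip_force: 0.0
```

```bash
python3 - <<'E'
from h import *
s=robot.observe();print({k:np.round(s[k],4) for k in('time','tool_pos','contact_force')})
im=snap('wrist','w10.png')
a=cv2.resize(im[:,:,::-1],(800,600),interpolation=cv2.INTER_CUBIC)[:360]
t=snap('side','side3.png')[:,:,::-1][120:340,180:480]
o=np.full((600,800,3),255,np.uint8);o[:360]=a;o[360:600,:327]=cv2.resize(t,(327,240));cv2.imwrite('pics/w10b.png',o)
E
```

```text
{'time': np.float64(47.6), 'tool_pos': array([0.494 , 0.2732, 0.2875]), 'contact_force': array([-0.1263,  0.3733, -0.4273])}
```

View pics/w10b.png

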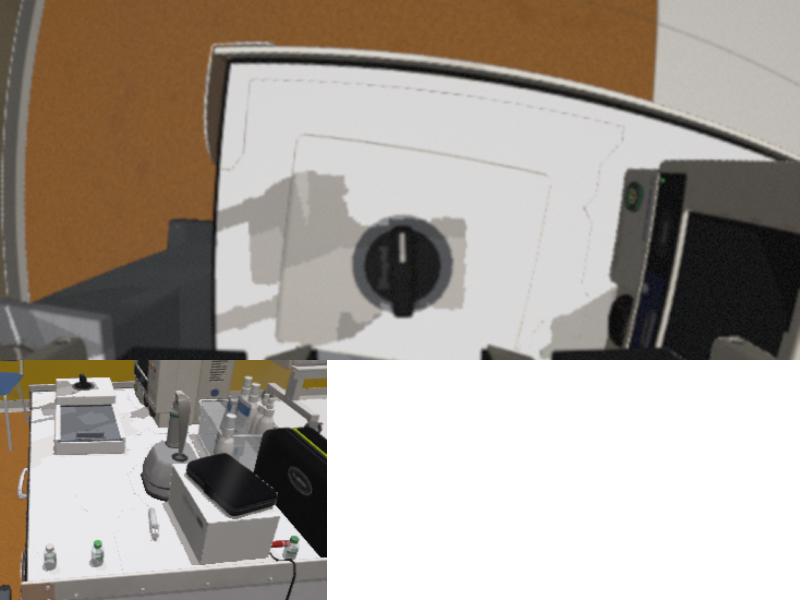

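The switch bar is aligned as it was at the start (402,230)-(402,315), the cover is shut, and the worktop is clear except for the syringe and vials.

```bash
python3 -c "
from cell import robot
print(robot.hand_in())"
```

```text
the job is handed in; nothing more can be done
None
```

The job is handed in, with no verdict returned: the penlight and both thermometers lie flat and apart in the chamber, the cover is shut, the switch is back at its on stop, and the syringe and vials look undisturbed in the last picture.

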